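# Seat the flow funnel in its stand and close its spout on the sprung stopper

## Robot

A 6-joint arm with a two-finger parallel gripper is mounted at the origin on the work surface. World frame = base frame: x ahead of the robot, y to its left, z up, the work surface at z = 0. Lengths are in m, angles in rad, forces in N, time in s.
With the tool pointing down it reaches from about 0.35 to 0.975 m from the base axis. Payload 4.9 kg.
Tool frame: the origin (TCP) lies on the front face of the gripper's body, between the roots of the fingers; the fingertips stand ctrl.finger_overhang ahead of it and the grasp point (between the pads) lies 54 mm ahead of it (ctrl.finger_overhang is the distance from the TCP to the fingertips, in m); z points along the fingers, y is the line along which they close (so a half turn about z gives the same grasp; the last joint's range is limited). The gripper opens to 85 mm and grips with 20 to 120 N. Pads are 22 mm wide; open, the fingers measure 114 mm over their backs; the gripper's body (76 mm by 85 mm) begins 54 mm behind the grasp point. The pads swing forward as they close: fully open they stand 13 mm farther back than shut.
Start: joints at [1.102, 0.053, 1.613, -0, 1.476, -0.119], TCP at [0.214, 0.587, 0.304] pointing down, gripper open.
Joint ranges: [-3.01, 3.01], [-1.01, 2.22], [0.06, 2.58], [-1.02, 4.17], [0.09, 2.62], [-3.14, 3.14]. Speed limits (rad/s): [2.57, 2.57, 3.14, 3.14, 3.14, 3.14].

## Interface

Orientations are given as a rotation vector (axis times angle).
In Python, from station import ctrl, vision gives the robot as it stands. The module is installed in compiled form; this text tells all that it offers.
- The arm moves only by the tool drive_tool, never from a script. Its argument "rows" is a list of rows, each a list of 2 entries, a list of its own where there are three numbers: the shift along the tool's x, y, z in m, then the turn about the tool's z in rad. A call has 1 to 10 rows; each row shifts and turns the commanded pose from where the row before left it, along the tool's axes as they then stand; what a row does not reach is not made up. A row lasts 1/10 s, in which the tool goes at most 50 mm and 8.59 degrees, less where a joint would pass 70% of its speed; a pose out of reach is approached as far as the arm can. A call with a gripper value outside its range is refused whole. "jaw" is the closure, from 0 (fully open) to 1 (shut), set as the call begins (left out, the last holds). The fingers move at their own pace and stop on an object; "grip_force" is the grip in N (left out, the last holds). Time passes only in rows, so rows that do not move let the fingers close. It gives the time, the measured TCP pose, the force, the opening and the grip force at its end, in the units of the state.
- ctrl.get_obs(): the state, without advancing time (a new reading comes with each control period).
- vision.get_image(name): name is "scene" or "top"; returns a dict with "image" (384x512x3 uint8, blue, green, red), "vertical_fov" (degrees; the focal length in pixels is half the picture's height over the tangent of half this angle, whatever the lens; pixels are square), "cx", "cy" (the principal point, pixels), "R" (3x3) and "t" (3): a world point X has camera coordinates R X + t. Camera axes: x right, y down, z forward; pixel columns grow to the right and rows downward; lengths in m; the calibration is good to about 2 mm. A picture is of the moment at which its call begins. There is no depth.
- ctrl.finish_job(): hands the job in; it is judged then, once.
The state is a dict: "t": time; "q": joint angles; "dq": joint speeds; "effort": joint torques, N m; "tool_pos": TCP position; "tool_rot": TCP orientation; "contact_force": force on the tool from outside, world axes, zero at the start; "wrist_torque": the same for the moment, N m; "opening": finger opening in m; "grip_force": force on a finger pad.
Only numpy, scipy, OpenCV 4.12 (cv2) and the standard library are available. Lean on these libraries where they do the work, as an engineer would, in place of code of your own. Each camera call takes 0.05 s, during which the arm holds its last target. There are 200 camera calls.

## Task

Take the heavy steel funnel by its bar handle out of the wooden block, lower it upright into the tapered ring of the stand and let it centre itself. Then push the funnel down gently, never harder than about 15 N, so that the stiff ring slides down with it until the spout closes on the sprung stopper below and squeezes it by about 3 mm, no more than 5; feel for it, as the stopper's height is not known. Let go, leaving the funnel fully home in the ring and on the stopper; do not push on the ring itself, and leave the bricks and the paver alone.

Things in the scene. Friction and masses are not known exactly. Their poses are not given: they have to be found in the camera images.
- funnel_bar (a point): centre of the funnel's handle: a level steel bar 92 mm long (along this point's x), 12 mm wide (y), 10 mm high (z up), on two 8 mm thick legs that leave 76 mm of bar free between them and 27 mm of room between its underside and the funnel's closed top (a strainer plate with a lip of 52 mm radius, 28.5 mm below the bar's centre)
- funnel_seat (a point): the funnel's middle: point on its axis 71 mm below the bar's centre, where the cone's radius is 32 mm; it comes to within about 1 mm of point ring_seat when the funnel is fully home. The cone narrows straight from radius 50 mm, 34 mm above this point, to 8 mm, 46 mm below it; then a spout of 8 mm radius, its tip 61 mm below this point. 0.7 kg, 10 % more or less
- ring_seat (a point): centre of the stand's aluminium ring, where its tapered bore has a radius of 32 mm, with the funnel's own taper (0.525 mm of radius per mm of height). The ring is 20 mm high (10 above, 10 below this point), about 83 mm across, z up, with an arm at +y and at -y to bosses on two upright posts 75 mm from the axis; the posts end 170 mm above the table
- ring (a joint): how far the ring has slid down its posts (m): 0 highest (ring_seat 150 mm above the table), at most 0.055. It begins between 0 and 0.010. Its steady friction of about 15 N has no spring: it stays where it is left, also under the funnel. The ring weighs 0.12 kg, so a push of about 6 to 8 N on the seated funnel keeps it sliding, until the spout meets the stopper
- stand_axis (a point): centre of the underside of the stand's foot, a steel plate 130 x 200 x 12 mm (x, y, z) fixed to the table; ring_seat and the stopper lie straight above it
- block: wooden block 110 x 110 x 55 mm with an upright round hole 49 mm across, fixed to the table, in which the funnel hangs by its cone at the start; origin at the centre of its underside, z up
- brick: bystander: loose terracotta brick 190 x 90 x 57 mm with three holes; origin at the centre of its underside
- hollow_block: bystander: loose hollow clay block 140 x 90 x 90 mm; origin at the centre of its underside
- paver: bystander: loose six-sided concrete paver, 120 mm across the flats, 50 mm high; origin at the centre of its underside
- stopper: brass holder of the stopper on the stand's foot, its underside 12 mm above the table. From it rises a stem with a rubber pad 23 mm across, whose top is 44 to 66 mm above the table (not given: feel it; the spout meets it at ring values of 0.023 to 0.045). The pad is on a spring: about 1 N to start, then 0.9 N more per mm, 12 mm of travel; squeezed 3 mm it presses with 3.6 N
Things that resemble listed ones, but are neither listed nor needed, are in the scene too. There is more than one size of the part that bears funnel_bar; the job needs the middle-sized.

How it is judged:
By the outcome, as a careful person would: the job done as asked, in the order asked, and still so for the second after the job is handed in, with the robot touching nothing.
It also fails if it takes over 70 s, if anything falls off the work surface, if the arm or the gripper's body presses on something with over 40 N, if the wrist force passes 120 N, or if a joint passes its speed limit or range.

## Working session

There is one attempt and no reset: what is moved stays moved. The work goes in short steps, Python scripts to look and compute and a tool call to move; the robot and the scene stay as the last step left them, time stands still between calls to the robot, and variables do not carry over. Pictures are saved under pics/ and viewed, at most 10 in all, crops included, and the job is handed in when it is done.

Besides the shell and the picture viewer there is one more tool, called by a JSON object that holds its "name" and its "arguments". drive_tool: Moves the arm, as the interface text tells. Its arguments: {"type":"object","properties":{"rows":{"type":"array","items":{"type":"array"}},"jaw":{"type":"number"},"grip_force":{"type":"number"}},"required":["rows"]}

```bash
mkdir -p pics
cat > h.py <<'E'
import numpy as np, cv2
from station import ctrl, vision
def cam(n):
    d=vision.get_image(n); im=d["image"]; f=im.shape[0]/2/np.tan(np.radians(d["vertical_fov"])/2)
    return dict(im=im,f=f,cx=d["cx"],cy=d["cy"],R=np.array(d["R"]),t=np.array(d["t"]))
def ray(c,u,v):
    o=-c["R"].T@c["t"]; d=c["R"].T@np.array([(u-c["cx"])/c["f"],(v-c["cy"])/c["f"],1]); return o,d
def onz(c,u,v,z):
    o,d=ray(c,u,v); return o+d*(z-o[2])/d[2]
def proj(c,X):
    p=c["R"]@np.array(X)+c["t"]; return p[:2]/p[2]*c["f"]+[c["cx"],c["cy"]]
E
python3 - <<'E'
from h import *
a=cam("scene");b=cam("top")
for n,c in(("scene",a),("top",b)):
    cv2.imwrite(f"pics/{n}0.png",cv2.resize(c["im"],(800,600),interpolation=cv2.INTER_CUBIC)); print(n,c["f"],c["cx"],c["cy"],-c["R"].T@c["t"],c["R"].round(3).tolist())
print(ctrl.get_obs(),ctrl.finger_overhang)
E
```

```text
scene 476.56332683083195 252.33428693963842 195.47332002688677 [ 1.90105222 -0.27298872  0.9487353 ] [[0.197, 0.98, 0.022], [0.521, -0.086, -0.849], [-0.83, 0.179, -0.528]]
top 465.22917658545975 258.1107209890847 190.54001426137452 [ 0.35500422 -0.01658373  1.47021849] [[0.024, -1.0, -0.016], [-0.981, -0.02, -0.194], [0.193, 0.02, -0.981]]
{'t': 0.1, 'q': array([ 1.10202598e+00,  5.33269476e-02,  1.61414976e+00, -2.96778819e-05,
        1.47601929e+00, -1.19013746e-01]), 'dq': array([-5.09069163e-04, -2.12838166e-03, -2.41371592e-03, -7.70538835e-04,
        6.30381846e-05,  1.42855725e-03]), 'effort': array([ 9.23345215e-04, -3.94898486e+01, -3.71366215e+01, -2.70225208e-06,
        3.90272849e-03,  1.98830162e-05]), 'tool_pos': array([0.21398622, 0.58676921, 0.30276759]), 'tool_rot': array([-5.46504717e-01, -3.09316058e+00,  2.87453907e-03]), 'contact_force': array([ 1.13001677,  0.4876539 , -0.39413115]), 'wrist_torque': array([ 0.00875934,  0.00221201, -0.01620125]), 'grip_force': 0.0, 'opening': 0.08551927336107916} 0.0726
```

View pics/scene0.png

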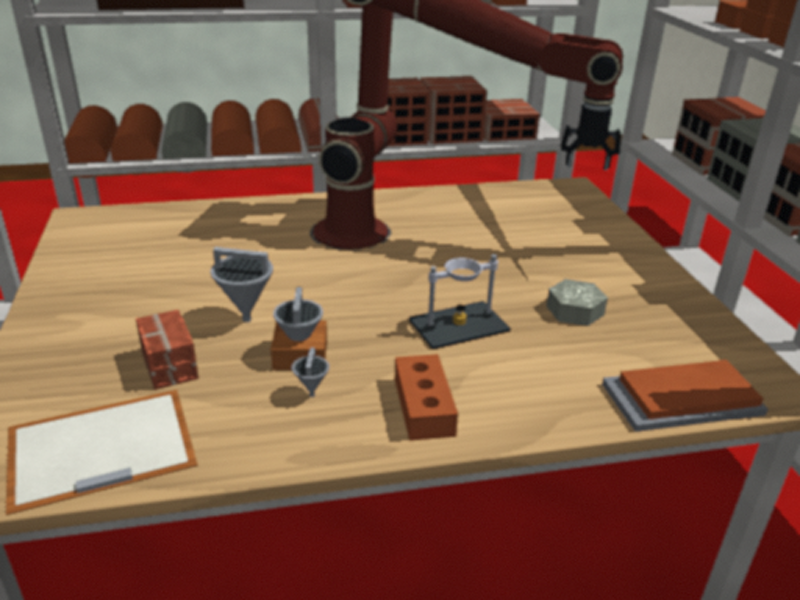

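View pics/top0.png

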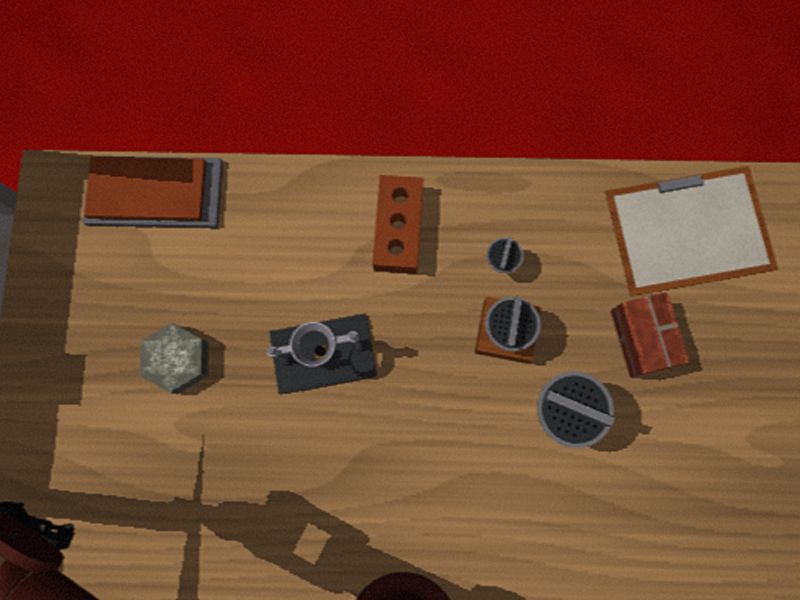

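The scene view has three funnels: a big one at (242,285), a middle one in the wooden block at (299,320), and a small one at (311,375). In the top view they are at (577,409), (513,325) and (505,256). The middle one fits because it hangs in the block and its lip is about 104 mm across. The stand is at (312,345) in top. I'll confirm with an enlarged crop.

Run:
```python
from h import *
a=cam("scene");b=cam("top")
def crop(c,u,v,w,h,s): return cv2.resize(c["im"][v:v+h,u:u+w],None,fx=s,fy=s,interpolation=cv2.INTER_CUBIC)
T=np.hstack([crop(b,298,180,57,60,7),crop(b,165,190,57,60,7)[:, :400]])
S=np.hstack([crop(a,166,176,50,62,4.5),crop(a,255,155,80,62,4.5)[:]])
W=max(T.shape[1],S.shape[1]); o=np.zeros((T.shape[0]+S.shape[0],W,3),np.uint8); o[:T.shape[0],:T.shape[1]]=T;o[T.shape[0]:,:S.shape[1]]=S
print(o.shape);o=o[:, :800] ;o=cv2.resize(o,(800,min(600,o.shape[0]))) if o.shape[0]>600 else o
cv2.imwrite("pics/crop1.png",o)
print(o.shape,T.shape,S.shape)
```

```text
(699, 798, 3)
(600, 800, 3) (420, 798, 3) (279, 585, 3)
```

View pics/crop1.png

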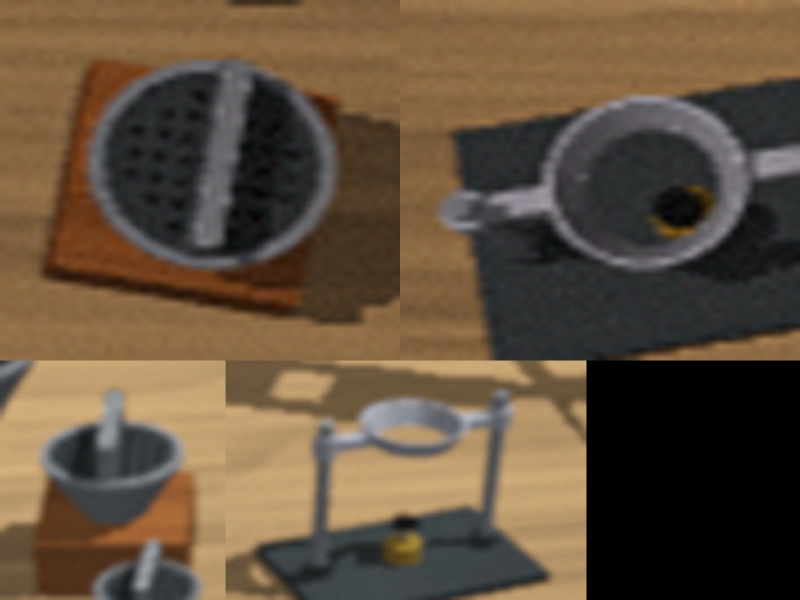

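The crop confirms the middle funnel in the block, with its bar running nearly along world x. Its lip centre is at about (328,203) in top-view pixels. The stand ring is at about (200,220), with the stopper visible through it. Next I measure both.

Run:
```python
from h import *
a=cam("scene");b=cam("top")
def sub(c,u,v,w,h,s=4):
    im=cv2.resize(c["im"][v:v+h,u:u+w],None,fx=s,fy=s,interpolation=cv2.INTER_CUBIC).astype(int); 
    return im, lambda p:(np.asarray(p,float)+.5)/s-.5+[u,v]
def big(m,k=3):
    m=cv2.morphologyEx(m.astype(np.uint8),cv2.MORPH_OPEN,np.ones((k,k)))
    cs,_=cv2.findContours(m,cv2.RETR_EXTERNAL,cv2.CHAIN_APPROX_NONE); return sorted(cs,key=cv2.contourArea)[::-1]
# funnel top view: grey disc
im,tr=sub(b,306,184,45,42); sat=im.max(2)-im.min(2); 
hull=cv2.convexHull(big((im[...,0]>=im[...,2]-6),7)[0])
e=cv2.fitEllipse(hull); c=tr(e[0]); print("lip px",c,np.array(e[1])/4,"xy@.112",onz(b,*c,.112),"d",np.array(e[1])/4/b["f"]*1.36)
# bar
g=im.sum(2)/3; m=(g>np.percentile(g[sat<25],0)) ; m=(g>95)&(sat<30)
dm=np.zeros(g.shape,np.uint8); cv2.ellipse(dm,(e[0],(e[1][0]-26,e[1][1]-26),e[2]),1,-1)
k=big(m&(dm>0))[0]; r=cv2.minAreaRect(k); print("bar rect",tr(r[0]),np.array(r[1])/4,r[2],onz(b,*tr(r[0]),.145))
bx=cv2.boxPoints(r); w=[onz(b,*tr(p),.145)[:2] for p in bx]; print(np.round(w,4).tolist())
# scene: lip
im,tr=sub(a,170,178,45,60); 
print("scene")
sat=im.max(2)-im.min(2); m=(im[...,0]>=im[...,2]-8)
cv2.imwrite("pics/m.png",np.hstack([(m*255).astype(np.uint8),(sat*3).clip(0,255).astype(np.uint8)]))
# stand top: foot plate dark
im,tr=sub(b,165,190,90,70); g=im.sum(2)/3; sat=im.max(2)-im.min(2)
m=(im[...,0]>=im[...,2]-6); m2=big(m,5)[0]; 
# ring: bright grey
m=(g>110)&(sat<30); 
for k in big(m,9)[:2]:
    if len(k)>5: e=cv2.fitEllipse(cv2.convexHull(k)); c=tr(e[0]); print("ring",c,np.array(e[1])/4,onz(b,*c,.155),np.array(e[1])/4/b["f"]*1.32)
for k in big(m,3)[:5]: x=tr(k[:,0]); print("bright",cv2.contourArea(k)/16,x.min(0),x.max(0))
m=(g<75)&(im[...,0]>=im[...,2]-6); k=cv2.convexHull(big(m,5)[0]); r=cv2.minAreaRect(k); print("plate",[np.round(onz(b,*tr(p),.012)[:2],4).tolist() for p in cv2.boxPoints(r)], onz(b,*tr(r[0]),.012))
```

```text
lip px [327.85136032 206.91699791] [33.99653625 34.65885162] xy@.112 [ 0.57745029 -0.19551421  0.112     ] d [0.09938175 0.10131789]
bar rect [328.90101242 206.91858292] [ 3.93805504 27.37143517] 8.972626686096191 [ 0.57210421 -0.19417887  0.145     ]
[[0.5336, -0.1823], [0.6126, -0.195], [0.611, -0.2062], [0.5321, -0.1934]]
scene
ring [210.389534   216.67390633] [ 5.92286634 15.42607117] [0.535182   0.14482051 0.155     ] [0.01680502 0.04376857]
ring [219.90262985 216.268507  ] [ 4.12364531 13.72578621] [0.53692773 0.11767369 0.155     ] [0.01170007 0.03894433]
bright 90.0 [188.625 205.625] [213.625 233.625]
bright 33.8125 [215.125 213.375] [226.125 218.625]
bright 29.6875 [177.375 218.125] [186.875 225.125]
bright 6.59375 [170.375 224.375] [175.125 227.625]
bright 4.59375 [170.875 221.625] [175.375 223.625]
plate [[0.5669, 0.2876], [0.6082, 0.0905], [0.4825, 0.0632], [0.4423, 0.2572]] [0.52441302 0.17463768 0.012     ]
```

Run:
```python
from h import *
b=cam("top");a=cam("scene")
# expected pixel in scene of candidate points
for n,X in (("bar?",(0.54,-.19,.14)),("ringmid?",(0.5,.2,.15))): print(n,proj(b,X),proj(a,X))
np.save("pics/a.npy",a["im"]);np.save("pics/b.npy",b["im"])
im=b["im"][184:226,306:351]
print(im.sum(2)[::3,::3]//3)
```

```text
bar? [327.27662337 218.19751426] [190.26795841 186.4311873 ]
ringmid? [190.76816287 228.7358911 ] [300.81936955 168.98633247]
[[ 92  98 102  95  99  97  97  95  96  95  93  93  94  95  94]
 [108 108 104 109 108 105 107 105 111 109 109 104 109 109 108]
 [ 90  98  72  81  93  99 105 111  94  96  98  94  95  97  93]
 [102  82  70  68 106  63  42  38 104  89  62  96 104 102 106]
 [100  58  63 105  45  40  42  32 102  49  24  69  51  75 103]
 [ 99  58  95  45  42  30  35  44 103  31  25  30 103  33  54]
 [ 96  62  99  43  35  20  27  55  99  22  16  30  61  69  55]
 [ 97  73  89  43  40  34  44  75 117  23  11  20  45  90  51]
 [ 84  66  91  35  43  43  44  88  92  22  16  31  39  92  51]
 [ 70  69 100  38  47  44  40 120  80  21  23  42  46  86  61]
 [ 53  63  84  42  44  41  31 105  67  25  34  39  90  61  63]
 [ 51  68  62 107  40  34  46 108  35  22  35  57  93  46  46]
 [ 64  72  75  69 102  55  53 119  22  19  83  98  42  51  53]
 [ 71  72  66  66  65  73 104 102 107  58  46  35  49  54  55]]
```

```bash
cat >> h.py <<'E'
def sub(c,u,v,w,h,s=4):
    im=cv2.resize(c["im"][v:v+h,u:u+w],None,fx=s,fy=s,interpolation=cv2.INTER_CUBIC).astype(int)
    return im, lambda p:(np.asarray(p,float)+.5)/s-.5+[u,v]
def big(m,k=3):
    m=cv2.morphologyEx(m.astype(np.uint8),cv2.MORPH_OPEN,np.ones((k,k)))
    cs,_=cv2.findContours(m,cv2.RETR_EXTERNAL,cv2.CHAIN_APPROX_NONE); return sorted(cs,key=cv2.contourArea)[::-1]
def tri(*cuv):
    A=np.zeros((3,3));B=np.zeros(3)
    for c,u,v in cuv:
        o,d=ray(c,u,v);d=d/np.linalg.norm(d);P=np.eye(3)-np.outer(d,d);A+=P;B+=P@o
    return np.linalg.solve(A,B)
E
python3 - <<'E'
from h import *
a=cam("scene");b=cam("top")
print("ring by hand",onz(b,200.1,220.3,.157),"axis px at .157 for plate centre",proj(b,(.5244,.1746,.157)))
vis=[]
for n,c,box in (("top ring",b,(166,188,70,50)),("scene ring",a,(270,158,52,32))):
    im,tr=sub(c,*box,6); g=im.sum(2)/3; sat=im.max(2)-im.min(2)
    m=(g>78)&(im[...,0]>=im[...,2]-3)
    ks=big(m,3)[:6]
    v=im.clip(0,255).astype(np.uint8).copy(); cv2.drawContours(v,ks,-1,(0,255,0),1)
    for k in ks: x=tr(k[:,0]); print(n,cv2.contourArea(k)/36,x.min(0).round(1),x.max(0).round(1))
    vis.append(v)
im,tr=sub(a,166,170,56,48,6); g=im.sum(2)/3
m=(im[...,0]>=im[...,2]-6)&(g>40); ks=big(m,3)[:3]; v=im.clip(0,255).astype(np.uint8).copy(); cv2.drawContours(v,ks,-1,(0,255,0),1); vis.append(v)
o=np.zeros((600,760,3),np.uint8); o[:300,:420]=vis[0]; o[300:492,:312]=vis[1]; o[300:588,400:736]=vis[2]
cv2.imwrite("pics/c2.png",o)
E
```

```text
ring by hand [0.52388126 0.17346599 0.157     ] axis px at .157 for plate centre [199.7115988  220.11058015]
top ring 780.3194444444445 [170.9 205.9] [228.4 234.2]
scene ring 335.72222222222223 [274.8 162.9] [317.2 189.4]
scene ring 9.041666666666666 [312.8 175.1] [315.1 189.4]
```

View pics/c2.png

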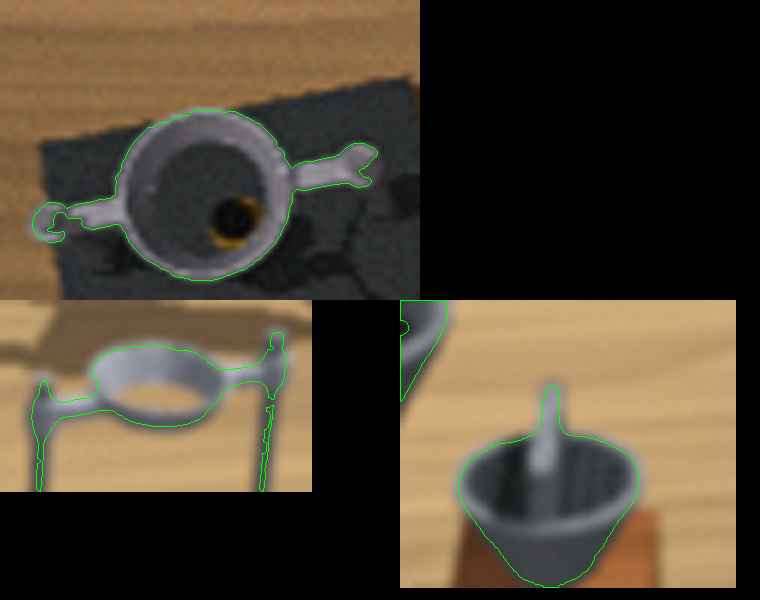

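The contours fit. The ring outer ellipse in the top picture is at about (207,195) in the crop. The scene funnel lip spans x 460–638 in the crop, centred at about (549,482), with the bar's far top end at (551,387). I'll cross-check these against the scene camera.

Run:
```python
from h import *
a=cam("scene");b=cam("top")
S=lambda x,y:(x/6+165.6+(-400/6)+.0,y/6+169.6-50)
lp=S(549,482); fe=S(551,387); ne=S(540,472)
print("lip scene@.112",onz(a,*lp,.112),"tri",tri((a,*lp),(b,327.85,206.9)))
print("bar far top",onz(a,*fe,.1453),"near bot",onz(a,*ne,.1353))
ax=np.array([.988,-.157,0])
for C in ((.575,-.195),(.5775,-.1955)):
  C=np.array([*C,.1403]); print("pred far",proj(a,C-ax*.046+[0,0,.005]),fe,"near",proj(a,C+ax*.046-[0,0,.005]),ne,"lip",proj(a,C-[0,0,.0285]),lp,"top bar far",proj(b,C-ax*.046+[0,0,.005]),"near",proj(b,C+ax*.046+[0,0,.005]))
# top bar ends by profile along bar at fine crop
im,tr=sub(b,306,180,45,50,4); g=(im.sum(2)/3)
p0=np.array([328.9,206.92]); d=proj(b,(.5721+.0494,-.1942-.00785,.145))-proj(b,(.5721,-.1942,.145)); d/=np.linalg.norm(d)
print("dir",d,[ (s,int(g[tuple(((p0+d*s-[306,180]+.5)*4-.5).round().astype(int)[::-1])])) for s in np.arange(-22,22,1.)])
tops=[(43/6+269.6,77/6+157.6),(277/6+269.6,33/6+157.6)]
w=[onz(a,*p,.170) for p in tops]; print("posts",w,(w[0]+w[1])/2)
e=[tri((a,269.6+157/6,157.6+85/6))] if 0 else 0
# top view outer ring: points from contour rows
im,tr=sub(b,166,188,70,50,6); m=(im.sum(2)/3>78)&(im[...,0]>=im[...,2]-3); k=big(m,3)[0][:,0]
f=np.abs(k-[207,195]); k=k[np.hypot(*f.T)<92]; e=cv2.fitEllipse(k[:,None]); c=tr(e[0]); print("ring ell",c,np.array(e[1])/6,onz(b,*c,.155))
```

```text
lip scene@.112 [ 0.57880463 -0.19422779  0.112     ] tri [ 0.57767445 -0.19487123  0.11142056]
bar far top [ 0.53416702 -0.18759057  0.1453    ] near bot [ 0.60495075 -0.20023288  0.1353    ]
pred far [190.58436469 183.40590372] (190.76666666666665, 184.1) near [188.72735378 200.90251916] (188.93333333333334, 198.26666666666665) lip [190.09480826 199.38972816] (190.43333333333334, 199.93333333333334) top bar far [326.75729579 221.55715687] near [331.60178329 190.47110764]
pred far [190.50051785 183.79637391] (190.76666666666665, 184.1) near [188.63677244 201.33709756] (188.93333333333334, 198.26666666666665) lip [190.00912828 199.80782201] (190.43333333333334, 199.93333333333334) top bar far [326.9282362  220.69214171] near [331.76883375 189.62808257]
dir [ 0.15403458 -0.98806546] [(np.float64(-22.0), 31), (np.float64(-21.0), 46), (np.float64(-20.0), 66), (np.float64(-19.0), 63), (np.float64(-18.0), 72), (np.float64(-17.0), 97), (np.float64(-16.0), 88), (np.float64(-15.0), 40), (np.float64(-14.0), 60), (np.float64(-13.0), 121), (np.float64(-12.0), 110), (np.float64(-11.0), 106), (np.
[... 314 characters left out ...]
04), (np.float64(3.0), 105), (np.float64(4.0), 104), (np.float64(5.0), 104), (np.float64(6.0), 103), (np.float64(7.0), 105), (np.float64(8.0), 100), (np.float64(9.0), 103), (np.float64(10.0), 103), (np.float64(11.0), 104), (np.float64(12.0), 105), (np.float64(13.0), 104), (np.float64(14.0), 101), (np.float64(15.0), 100), (np.float64(16.0), 99), (np.float64(17.0), 107), (np.float64(18.0), 98), (np.float64(19.0), 105), (np.float64(20.0), 109), (np.float64(21.0), 105)]
posts [array([0.53194314, 0.10432152, 0.17      ]), array([0.50202977, 0.25218156, 0.17      ])] [0.51698646 0.17825154 0.17      ]
ring ell [199.59105682 219.91512299] [28.08996836 29.7830073 ] [0.52521134 0.1752625  0.155     ]
```

Funnel bar is at (0.5775, -0.195, 0.140), with yaw about −9.5°. The stand is at (0.525, 0.175). I'm turning the tool and moving over.

{"name": "drive_tool", "arguments": {"rows": [[[0,0,0],-0.092],[[0,0,0],-0.091],[[-0.026,-0.037,0],0],[[-0.026,-0.037,0],0],[[-0.026,-0.037,0],0],[[-0.026,-0.037,0],0],[[-0.026,-0.037,0],0],[[-0.026,-0.037,0],0],[[-0.026,-0.037,0],0],[[-0.026,-0.037,0],0]], "jaw": 0}}

```text
t: 1.6
tool_pos: [0.3705, 0.2591, 0.3042]
tool_rot: [0.261, 3.13, 0.001]
contact_force: [0.3, 0.5, 0.1]
opening: 0.0854
grip_force: 0.0
```

{"name": "drive_tool", "arguments": {"rows": [[[-0.026,-0.037,0],0],[[-0.026,-0.037,0],0],[[-0.026,-0.037,0],0],[[-0.026,-0.037,0],0],[[-0.026,-0.037,0],0],[[-0.026,-0.037,0],0],[[-0.026,-0.037,0],0],[[-0.026,-0.037,0],0],[[-0.026,-0.037,0],0],[[0,0,0],0]]}}

```text
t: 2.6
tool_pos: [0.5468, -0.1108, 0.3037]
tool_rot: [0.27, 3.13, -0.002]
contact_force: [-0.5, 0.4, 0.1]
opening: 0.0853
grip_force: 0.0
```

```bash
cat >> h.py <<'E'
from scipy.spatial.transform import Rotation as Ro
def go(X,o=None):
    o=o or ctrl.get_obs(); R=Ro.from_rotvec(o["tool_rot"]).as_matrix(); print("tool dx",(R.T@(np.array(X)-o["tool_pos"])).round(4),"tcp",o["tool_pos"].round(4),"yaw",np.degrees(np.arctan2(R[1,0],R[0,0])).round(2),"tilt",R[:,2].round(4),"F",o["contact_force"].round(2),"open",round(o["opening"],4),"t",o["t"])
E
python3 -c "
from h import *
go((.5775,-.195,.195))"
```

```text
tool dx [-0.0446 -0.0776  0.1088] tcp [ 0.5468 -0.1108  0.3037] yaw 170.15 tilt [ 1.0e-04 -1.4e-03 -1.0e+00] F [-0.5   0.38  0.09] open 0.0853 t 2.6
```

{"name": "drive_tool", "arguments": {"rows": [[[-0.0225,-0.0385,0],0],[[-0.022,-0.039,0],0],[[0,0,0.03],0],[[0,0,0.03],0],[[0,0,0.02],0],[[0,0,0.01],0],[[0,0,0],0]]}}

```text
t: 3.3
tool_pos: [0.5759, -0.1896, 0.2122]
tool_rot: [-0.261, -3.128, -0.002]
contact_force: [-0.9, 1.1, 0.8]
opening: 0.0855
grip_force: 0.0
```

```bash
python3 -c "
from h import *
go((.5775,-.195,.196))
a=cam('scene');b=cam('top')
i=cv2.resize(a['im'][130:230,150:250],(400,400),interpolation=3);j=cv2.resize(b['im'][150:250,280:380],(400,400),interpolation=3)
cv2.imwrite('pics/g.png',np.hstack([i,j]))"
```

```text
tool dx [-0.0026 -0.0051  0.0162] tcp [ 0.5759 -0.1896  0.2122] yaw 170.47 tilt [-0.0029  0.0015 -1.    ] F [-0.88  1.07  0.77] open 0.0855 t 3.3
```

View pics/g.png

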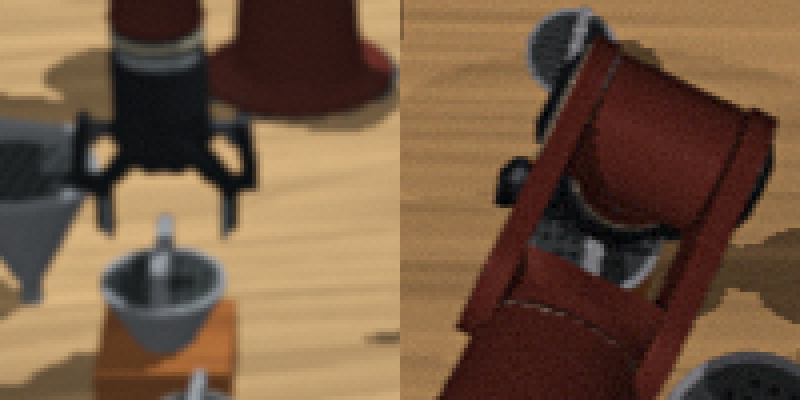

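In the left crop the bar is at x≈164 and the fingers are at 105 and 228, midpoint 167. That agrees with the remaining ~5 mm shift, so I'll go down and close.

{"name": "drive_tool", "arguments": {"rows": [[[-0.0025,-0.005,0.004],0],[[0,0,0.006],0],[[0,0,0.006],0],[[0,0,0],0],[[0,0,0],0]]}}

```text
t: 3.9
tool_pos: [0.5781, -0.1956, 0.1975]
tool_rot: [-0.262, -3.13, -0.001]
contact_force: [0.8, 0.0, -0.6]
opening: 0.0856
grip_force: 0.0
```

{"name": "drive_tool", "arguments": {"rows": [[[0,0,0],0],[[0,0,0],0],[[0,0,0],0],[[0,0,0],0],[[0,0,0],0],[[0,0,0],0],[[0,0,0],0],[[0,0,0],0]], "jaw": 1, "grip_force": 60}}

```text
t: 4.7
tool_pos: [0.5785, -0.1958, 0.1985]
tool_rot: [0.261, 3.13, -0.0]
contact_force: [-0.3, 0.2, 3.4]
opening: 0.0103
grip_force: 60.2
```

```bash
python3 -c "
from h import *
go((.5775,-.195,.196));print(ctrl.get_obs()['grip_force'])"
```

```text
tool dx [0.0011 0.0006 0.0025] tcp [ 0.5785 -0.1958  0.1985] yaw 170.45 tilt [ 7.e-04 -3.e-04 -1.e+00] F [-0.27  0.2   3.39] open 0.0103 t 4.7
60.16015291213989
```

{"name": "drive_tool", "arguments": {"rows": [[[0,0,-0.004],0],[[0,0,-0.006],0],[[0,0,-0.01],0],[[0,0,-0.02],0],[[0,0,-0.025],0],[[0,0,-0.03],0],[[0,0,-0.03],0],[[0,0,-0.03],0],[[0,0,-0.03],0],[[0,0,-0.025],0]], "grip_force": 80}}

```text
t: 5.7
tool_pos: [0.578, -0.1955, 0.4096]
tool_rot: [0.262, 3.13, -0.0]
contact_force: [1.1, 0.7, -7.4]
opening: 0.0103
grip_force: 78.5
```

```bash
python3 -c "
from h import *
go((.525,.175,.40));print(ctrl.get_obs()['grip_force'],ctrl.get_obs()['wrist_torque'])"
```

```text
tool dx [0.1138 0.3566 0.0096] tcp [ 0.578  -0.1955  0.4096] yaw 170.44 tilt [ 2.e-04 -1.e-04 -1.e+00] F [ 1.08  0.69 -7.39] open 0.0103 t 5.7
78.49822640419006 [-0.06988986 -0.13674985  0.03475853]
```

{"name": "drive_tool", "arguments": {"rows": [[[0.005,0.015,0],0],[[0.009,0.028,0],0],[[0.013,0.04,0],0],[[0.013,0.042,0],0],[[0.013,0.042,0],0],[[0.013,0.042,0],0],[[0.013,0.042,0],0],[[0.013,0.04,0],0],[[0.009,0.028,0],0],[[0.008,0.024,0],0]]}}

```text
t: 6.7
tool_pos: [0.5257, 0.1633, 0.4053]
tool_rot: [-0.258, -3.127, 0.0]
contact_force: [-0.9, -0.1, -6.7]
opening: 0.0102
grip_force: 78.4
```

{"name": "drive_tool", "arguments": {"rows": [[[0.005,0.014,0],0],[[0,0,0],0],[[0,0,0],0],[[0,0,0],0]]}}

```text
t: 7.1
tool_pos: [0.5252, 0.1744, 0.4074]
tool_rot: [-0.264, -3.13, 0.001]
contact_force: [-0.4, -0.4, -7.1]
opening: 0.0102
grip_force: 78.4
```

```bash
python3 -c "
from h import *
go((.525,.175,.40))
a=cam('scene');b=cam('top')
i=cv2.resize(a['im'][70:230,230:363],None,fx=3,fy=3,interpolation=3);j=cv2.resize(b['im'][140:260,150:283],None,fx=3,fy=3,interpolation=3)
o=np.zeros((480,798,3),np.uint8);o[:,:399]=i;o[:360,399:]=j
cv2.imwrite('pics/over.png',o)
print(proj(a,(.525,.175,.214)),proj(a,(.525,.175,.346)))"
```

```text
tool dx [0.0003 0.0006 0.0074] tcp [0.5252 0.1744 0.4074] yaw 170.37 tilt [-7.e-04 -7.e-04 -1.e+00] F [-0.4  -0.4  -7.08] open 0.0102 t 7.1
[297.21409834 156.42896686] [300.12517817 119.99805784]
```

View pics/over.png

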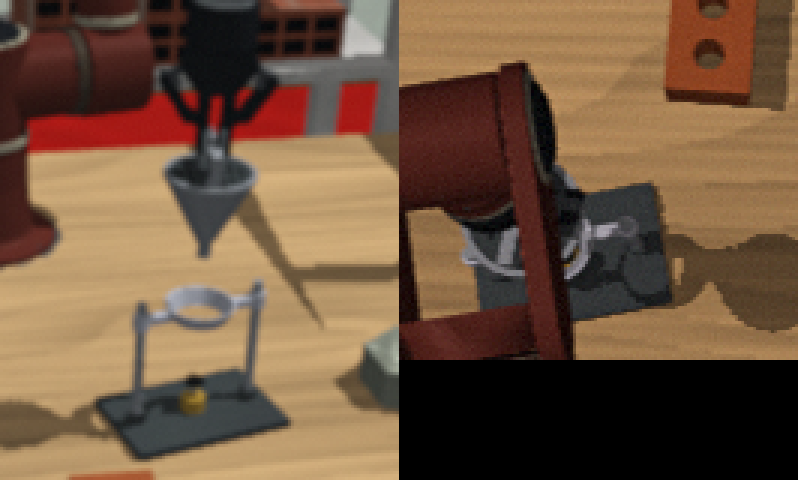

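The funnel hangs upright over the ring. Its spout tip is at about (298,155) and the ring at about (296,172) in scene pixels. I'll measure the difference.

Run:
```python
from h import *
a=cam('scene');o=ctrl.get_obs();z=o['tool_pos'][2]-.058;x,y=o['tool_pos'][:2]
im,tr=sub(a,280,110,45,50,4); g=im.sum(2)/3
m=(np.abs(im[...,0]-im[...,2])<22)&(g<175)&(im[...,2]<150)
k=big(m,3)[0]; 
mm=np.zeros(m.shape,np.uint8); cv2.drawContours(mm,[k],-1,1,-1)
for r in range(40,200,8):
    c=np.flatnonzero(mm[r]); 
    if len(c): print(tr((c.min(),r)).round(2),tr((c.max(),r)).round(2),"mid",tr(((c.min()+c.max())/2,r))[0].round(2))
A=lambda X:proj(a,X).round(2)
print("pred tip",A((x,y,z-.132)),"cone mid",A((x,y,z-.071)),"lip",A((x,y,z-.0285)),A((x,y+.052,z-.0285)))
im,tr=sub(a,270,158,52,32,6); m=(im.sum(2)/3>78)&(im[...,0]>=im[...,2]-3); k=big(m,3)[0][:,0]
q=k[(k[:,0]>90)&(k[:,0]<222)&(np.abs(k[:,1]-85)<48)]
k2=np.array([p for p in q if not((p[0]<105 and p[1]>88) or (p[0]>205 and p[1]<100))])
e=cv2.fitEllipse(k2[:,None]); print("ring sc",tr(e[0]),np.array(e[1])/6,e[2],"pred",A((.525,.175,.155)),A((.525,.175,.145)))
```

```text
[294.62 119.62] [305.38 119.62] mid 300.0
[290.62 121.62] [306.88 121.62] mid 298.75
[286.12 123.62] [311.38 123.62] mid 298.75
[284.88 125.62] [313.88 125.62] mid 299.38
[284.62 127.62] [314.62 127.62] mid 299.62
[285.62 129.62] [314.38 129.62] mid 300.0
[286.62 131.62] [313.12 131.62] mid 299.88
[287.88 133.62] [312.12 133.62] mid 300.0
[288.62 135.62] [310.88 135.62] mid 299.75
[289.62 137.62] [309.62 137.62] mid 299.62
[290.62 139.62] [308.12 139.62] mid 299.38
[291.62 141.62] [306.12 141.62] mid 298.88
[292.62 143.62] [304.38 143.62] mid 298.5
[293.62 145.62] [302.88 145.62] mid 298.25
[294.62 147.62] [301.62 147.62] mid 298.12
[295.62 149.62] [299.88 149.62] mid 297.75
[296.38 151.62] [299.12 151.62] mid 297.75
[296.12 153.62] [299.12 153.62] mid 297.62
pred tip [297.15 155.47] cone mid [298.47 138.99] lip [299.42 127.1 ] [314.68 126.14]
ring sc [295.38984172 171.9983813 ] [12.58997981 18.83629735] 100.8422622680664 pred [295.99 171.71] [295.79 174.25]
```

{"name": "drive_tool", "arguments": {"rows": [[[0,-0.0015,0.01],0],[[0,0,0.015],0],[[0,0,0.02],0],[[0,0,0.02],0],[[0,0,0.02],0],[[0,0,0.015],0],[[0,0,0.01],0],[[0,0,0.004],0],[[0,0,0],0],[[0,0,0],0]]}}

```text
t: 8.25
tool_pos: [0.5254, 0.1739, 0.295]
tool_rot: [0.262, 3.129, 0.001]
contact_force: [-0.3, 0.4, -5.9]
opening: 0.0101
grip_force: 78.4
```

{"name": "drive_tool", "arguments": {"rows": [[[0,0,0.001],0],[[0,0,0.001],0],[[0,0,0.001],0],[[0,0,0.001],0],[[0,0,0.001],0],[[0,0,0],0]]}}

```text
t: 8.85
tool_pos: [0.5248, 0.1738, 0.2886]
tool_rot: [-0.262, -3.13, 0.0]
contact_force: [-0.4, 0.1, -7.7]
opening: 0.0099
grip_force: 78.4
```

{"name": "drive_tool", "arguments": {"rows": [[[0,0,0.001],0],[[0,0,0.001],0],[[0,0,0.001],0],[[0,0,0.001],0],[[0,0,0.001],0],[[0,0,0],0]]}}

```text
t: 9.45
tool_pos: [0.5248, 0.1738, 0.2836]
tool_rot: [-0.262, -3.13, 0.0]
contact_force: [0.3, 0.2, -7.9]
opening: 0.0099
grip_force: 78.4
```

Run:
```python
from h import *
go((.525,.175,.27)); a=cam('scene')
cv2.imwrite('pics/low.png',cv2.resize(a['im'][110:220,245:350],None,fx=5.4,fy=5.4,interpolation=3))
```

```text
tool dx [-0.      0.0012  0.0136] tcp [0.5248 0.1738 0.2836] yaw 170.44 tilt [-4.e-04 -1.e-04 -1.e+00] F [ 0.29  0.22 -7.94] open 0.0099 t 9.45
```

View pics/low.png

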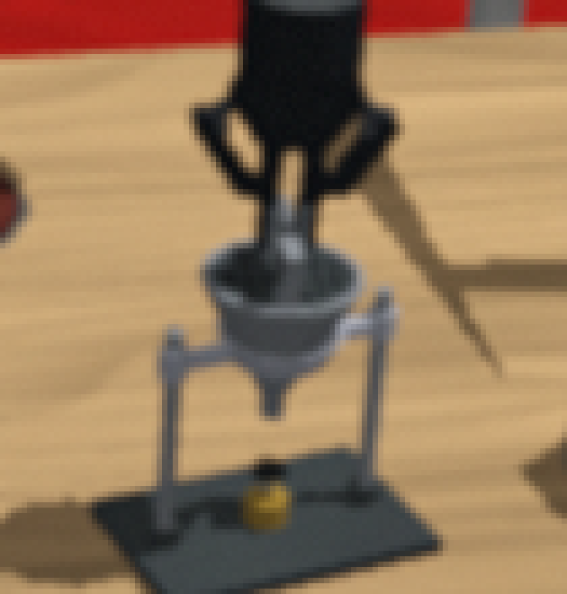

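The funnel is inside the ring, the spout pointing at the stopper (272,412 and 268,480), and it has not touched yet. I'll keep lowering in small steps.

{"name": "drive_tool", "arguments": {"rows": [[[0,0,0.001],0],[[0,0,0.001],0],[[0,0,0.001],0],[[0,0,0],0]]}}

```text
t: 9.9
tool_pos: [0.5248, 0.1738, 0.2806]
tool_rot: [-0.262, -3.13, 0.0]
contact_force: [-0.8, 0.1, -6.3]
opening: 0.01
grip_force: 78.4
```

{"name": "drive_tool", "arguments": {"rows": [[[0,0,0.001],0],[[0,0,0.001],0],[[0,0,0],0],[[0,0,0],0]]}}

```text
t: 10.3
tool_pos: [0.5249, 0.1739, 0.2789]
tool_rot: [0.262, 3.131, 0.0]
contact_force: [0.2, -0.2, -6.9]
opening: 0.0099
grip_force: 78.4
```

{"name": "drive_tool", "arguments": {"rows": [[[0,0,0.001],0],[[0,0,0.001],0],[[0,0,0],0],[[0,0,0],0]]}}

```text
t: 10.7
tool_pos: [0.5251, 0.1741, 0.2773]
tool_rot: [0.261, 3.13, 0.001]
contact_force: [1.1, 3.2, -6.4]
opening: 0.0098
grip_force: 78.6
```

Contact: the ring pushes the funnel toward +y, so I yield that way and keep lowering.

{"name": "drive_tool", "arguments": {"rows": [[[-0.0002,0.0008,0],0],[[0,0,0.001],0],[[0,0,0],0],[[0,0,0],0]]}}

```text
t: 11.1
tool_pos: [0.5255, 0.1746, 0.2768]
tool_rot: [0.262, 3.13, 0.0]
contact_force: [0.3, 0.5, 0.0]
opening: 0.0099
grip_force: 79.3
```

{"name": "drive_tool", "arguments": {"rows": [[[0,0.0004,0.0005],0],[[0,0,0.0005],0],[[0,0,0],0],[[0,0,0],0]]}}

```text
t: 11.5
tool_pos: [0.5257, 0.1749, 0.2767]
tool_rot: [0.262, 3.129, -0.0]
contact_force: [-2.6, 0.1, 5.7]
opening: 0.0099
grip_force: 80.1
```

Seated: the weight is now carried by the ring. I ease off and open so it can centre itself.

{"name": "drive_tool", "arguments": {"rows": [[[0.0004,0,-0.0008],0],[[0,0,0],0],[[0,0,0],0]]}}

```text
t: 11.8
tool_pos: [0.5254, 0.1749, 0.2767]
tool_rot: [0.262, 3.129, -0.0]
contact_force: [-0.0, -0.3, 5.8]
opening: 0.0102
grip_force: 80.0
```

{"name": "drive_tool", "arguments": {"rows": [[[0,0,0],0],[[0,0,0],0],[[0,0,0],0],[[0,0,0],0],[[0,0,0],0],[[0,0,0],0]], "jaw": 0.5}}

```text
t: 12.4
tool_pos: [0.5248, 0.175, 0.2755]
tool_rot: [-0.262, -3.13, 0.0]
contact_force: [-0.5, 0.4, -0.3]
opening: 0.0427
grip_force: 0.0
```

{"name": "drive_tool", "arguments": {"rows": [[[0,0,-0.01],0],[[0,0,-0.014],0],[[0,0,-0.012],0],[[0,0,0],0]]}}

```text
t: 12.8
tool_pos: [0.5261, 0.1753, 0.3156]
tool_rot: [0.261, 3.125, 0.002]
contact_force: [-0.5, -0.6, -0.1]
opening: 0.0428
grip_force: 0.0
```

{"name": "drive_tool", "arguments": {"rows": [[[0,0,0],0],[[0,0,0],0],[[0,0,0],0],[[0,0,0],0],[[0,0,0],0],[[0,0,0],0]], "jaw": 1, "grip_force": 40}}

```text
t: 13.4
tool_pos: [0.5248, 0.175, 0.3115]
tool_rot: [-0.262, -3.13, 0.0]
contact_force: [0.3, -0.2, -0.1]
opening: -0.0002
grip_force: 0.0
```

Run:
```python
from h import *
go((.525,.175,.30)); a=cam('scene')
cv2.imwrite('pics/seat.png',cv2.resize(a['im'][110:220,245:350],None,fx=5.4,fy=5.4,interpolation=3))
```

```text
tool dx [-0.0002  0.      0.0115] tcp [0.5248 0.175  0.3115] yaw 170.44 tilt [-3.e-04 -0.e+00 -1.e+00] F [ 0.27 -0.2  -0.05] open -0.0002 t 13.4
```

View pics/seat.png

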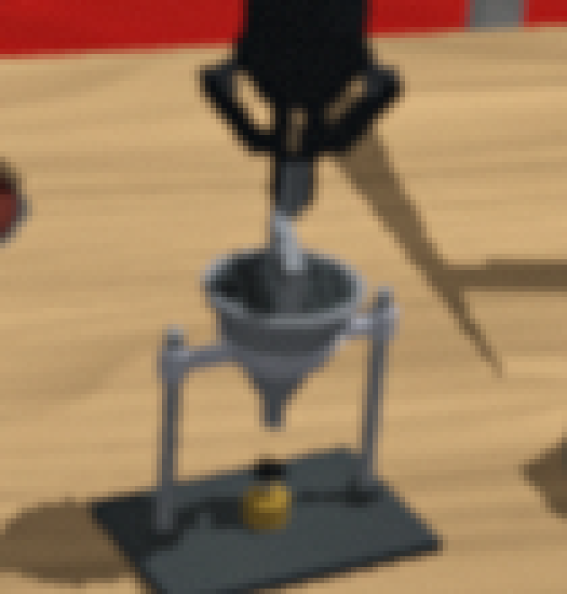

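The funnel sits upright in the ring, and the shut fingertips are above the bar's middle at (293,210). I'll descend gently onto the bar.

{"name": "drive_tool", "arguments": {"rows": [[[0,0,0.004],0],[[0,0,0.004],0],[[0,0,0.003],0],[[0,0,0.001],0],[[0,0,0],0],[[0,0,0],0]]}}

```text
t: 14.05
tool_pos: [0.5249, 0.175, 0.2998]
tool_rot: [0.262, 3.131, 0.0]
contact_force: [0.5, -0.3, -0.1]
opening: -0.0001
grip_force: 0.0
```

{"name": "drive_tool", "arguments": {"rows": [[[0,0,0.0005],0],[[0,0,0.0005],0],[[0,0,0],0],[[0,0,0],0]]}}

```text
t: 14.45
tool_pos: [0.5249, 0.175, 0.2987]
tool_rot: [0.262, 3.131, 0.0]
contact_force: [0.4, 0.5, 0.3]
opening: -0.0004
grip_force: 0.0
```

{"name": "drive_tool", "arguments": {"rows": [[[0,0,0.0005],0],[[0,0,0.0005],0],[[0,0,0],0],[[0,0,0],0]]}}

```text
t: 14.85
tool_pos: [0.5249, 0.175, 0.2977]
tool_rot: [-0.262, -3.131, 0.0]
contact_force: [0.5, 0.1, 0.1]
opening: -0.0
grip_force: 0.0
```

{"name": "drive_tool", "arguments": {"rows": [[[0,0,0.0005],0],[[0,0,0.0005],0],[[0,0,0],0],[[0,0,0],0]]}}

```text
t: 15.25
tool_pos: [0.5249, 0.175, 0.2967]
tool_rot: [-0.262, -3.131, 0.0]
contact_force: [-0.1, -0.1, -0.6]
opening: 0.0
grip_force: 0.0
```

{"name": "drive_tool", "arguments": {"rows": [[[0,0,0.0005],0],[[0,0,0.0005],0],[[0,0,0],0],[[0,0,0],0]]}}

```text
t: 15.65
tool_pos: [0.5249, 0.175, 0.2957]
tool_rot: [-0.262, -3.131, 0.0]
contact_force: [-0.7, -0.5, 0.4]
opening: 0.0002
grip_force: 0.0
```

{"name": "drive_tool", "arguments": {"rows": [[[0,0,0.0004],0],[[0,0,0.0004],0],[[0,0,0],0],[[0,0,0],0]]}}

```text
t: 16.05
tool_pos: [0.525, 0.1751, 0.2954]
tool_rot: [0.262, 3.13, 0.0]
contact_force: [0.4, -0.0, 3.6]
opening: -0.0002
grip_force: 1.3
```

{"name": "drive_tool", "arguments": {"rows": [[[0,0,0.0004],0],[[0,0,0.0004],0],[[0,0,0],0],[[0,0,0],0]]}}

```text
t: 16.45
tool_pos: [0.5251, 0.1751, 0.2953]
tool_rot: [0.262, 3.129, 0.0]
contact_force: [-1.5, 0.0, 6.3]
opening: 0.0002
grip_force: 2.8
```

{"name": "drive_tool", "arguments": {"rows": [[[0,0,0.0005],0],[[0,0,0.0005],0],[[0,0,0.0005],0],[[0,0,0],0]]}}

```text
t: 16.85
tool_pos: [0.5252, 0.1751, 0.294]
tool_rot: [0.262, 3.129, 0.001]
contact_force: [-1.0, 0.0, 6.2]
opening: -0.0001
grip_force: 3.2
```

{"name": "drive_tool", "arguments": {"rows": [[[0,0,0.001],0],[[0,0,0.001],0],[[0,0,0.001],0]]}}

```text
t: 17.15
tool_pos: [0.5252, 0.1751, 0.2911]
tool_rot: [0.262, 3.129, 0.001]
contact_force: [-1.4, -1.1, 6.4]
opening: -0.0001
grip_force: 3.5
```

It's sliding at a steady 6.3 N. I'll keep going and read the force as I go.

{"name": "drive_tool", "arguments": {"rows": [[[0,0,0.001],0],[[0,0,0.001],0],[[0,0,0.001],0],[[0,0,0.001],0]]}}

```text
t: 17.55
tool_pos: [0.5252, 0.1751, 0.2871]
tool_rot: [0.262, 3.129, 0.0]
contact_force: [-1.2, -0.3, 6.5]
opening: -0.0001
grip_force: 3.5
```

{"name": "drive_tool", "arguments": {"rows": [[[0,0,0.001],0],[[0,0,0.001],0],[[0,0,0.001],0],[[0,0,0.001],0]]}}

```text
t: 17.95
tool_pos: [0.5252, 0.1751, 0.2831]
tool_rot: [0.262, 3.129, 0.0]
contact_force: [-2.3, -0.4, 7.0]
opening: -0.0002
grip_force: 3.5
```

{"name": "drive_tool", "arguments": {"rows": [[[0,0,0.001],0],[[0,0,0.001],0],[[0,0,0.001],0],[[0,0,0.001],0]]}}

```text
t: 18.35
tool_pos: [0.5252, 0.1751, 0.2791]
tool_rot: [0.262, 3.129, 0.001]
contact_force: [-2.1, 0.4, 6.8]
opening: 0.0003
grip_force: 3.5
```

{"name": "drive_tool", "arguments": {"rows": [[[0,0,0.001],0]]}}

```text
t: 18.45
tool_pos: [0.5252, 0.1751, 0.2781]
tool_rot: [0.262, 3.129, 0.001]
contact_force: [-2.3, -0.8, 7.4]
opening: 0.0001
grip_force: 3.5
```

{"name": "drive_tool", "arguments": {"rows": [[[0,0,0.001],0]]}}

```text
t: 18.55
tool_pos: [0.5252, 0.1751, 0.2771]
tool_rot: [0.262, 3.129, 0.0]
contact_force: [-1.6, -0.2, 7.3]
opening: -0.0002
grip_force: 3.5
```

{"name": "drive_tool", "arguments": {"rows": [[[0,0,0.001],0]]}}

```text
t: 18.65
tool_pos: [0.5252, 0.1751, 0.2761]
tool_rot: [0.261, 3.129, 0.001]
contact_force: [-1.8, -1.0, 7.4]
opening: -0.0
grip_force: 3.5
```

{"name": "drive_tool", "arguments": {"rows": [[[0,0,0.001],0]]}}

```text
t: 18.75
tool_pos: [0.5252, 0.1751, 0.2751]
tool_rot: [0.262, 3.129, 0.001]
contact_force: [-2.5, -0.9, 6.8]
opening: -0.0003
grip_force: 3.5
```

{"name": "drive_tool", "arguments": {"rows": [[[0,0,0.001],0]]}}

```text
t: 18.85
tool_pos: [0.5252, 0.1751, 0.2741]
tool_rot: [0.262, 3.129, 0.001]
contact_force: [-2.0, -0.3, 7.3]
opening: 0.0003
grip_force: 3.5
```

{"name": "drive_tool", "arguments": {"rows": [[[0,0,0.001],0]]}}

```text
t: 18.95
tool_pos: [0.5252, 0.1751, 0.2731]
tool_rot: [0.261, 3.129, 0.0]
contact_force: [-2.6, -0.4, 6.6]
opening: -0.0002
grip_force: 3.5
```

{"name": "drive_tool", "arguments": {"rows": [[[0,0,0.001],0]]}}

```text
t: 19.05
tool_pos: [0.5252, 0.1751, 0.2721]
tool_rot: [0.262, 3.129, 0.0]
contact_force: [-2.2, -0.3, 6.8]
opening: -0.0001
grip_force: 3.5
```

{"name": "drive_tool", "arguments": {"rows": [[[0,0,0.001],0]]}}

```text
t: 19.15
tool_pos: [0.5252, 0.1751, 0.2711]
tool_rot: [0.262, 3.129, 0.0]
contact_force: [-2.2, 0.1, 6.8]
opening: 0.0003
grip_force: 3.5
```

{"name": "drive_tool", "arguments": {"rows": [[[0,0,0.001],0]]}}

```text
t: 19.25
tool_pos: [0.5252, 0.1751, 0.2701]
tool_rot: [0.262, 3.129, 0.0]
contact_force: [-2.3, -0.7, 6.4]
opening: -0.0002
grip_force: 3.5
```

{"name": "drive_tool", "arguments": {"rows": [[[0,0,0.001],0]]}}

```text
t: 19.35
tool_pos: [0.5252, 0.1751, 0.2691]
tool_rot: [0.261, 3.129, 0.0]
contact_force: [-2.3, -0.5, 7.6]
opening: -0.0001
grip_force: 3.5
```

{"name": "drive_tool", "arguments": {"rows": [[[0,0,0.001],0]]}}

```text
t: 19.45
tool_pos: [0.5252, 0.1751, 0.2681]
tool_rot: [0.261, 3.129, 0.001]
contact_force: [-2.5, -0.4, 6.5]
opening: -0.0002
grip_force: 3.5
```

{"name": "drive_tool", "arguments": {"rows": [[[0,0,0.001],0]]}}

```text
t: 19.55
tool_pos: [0.5252, 0.1751, 0.2671]
tool_rot: [0.261, 3.129, 0.0]
contact_force: [-2.2, -0.2, 6.7]
opening: -0.0001
grip_force: 3.5
```

{"name": "drive_tool", "arguments": {"rows": [[[0,0,0.001],0]]}}

```text
t: 19.65
tool_pos: [0.5252, 0.1751, 0.2661]
tool_rot: [0.262, 3.129, 0.0]
contact_force: [-1.8, -1.3, 6.1]
opening: -0.0002
grip_force: 3.5
```

{"name": "drive_tool", "arguments": {"rows": [[[0,0,0.001],0]]}}

```text
t: 19.75
tool_pos: [0.5252, 0.1751, 0.2651]
tool_rot: [0.262, 3.129, 0.001]
contact_force: [-1.6, -0.4, 6.8]
opening: 0.0002
grip_force: 3.5
```

{"name": "drive_tool", "arguments": {"rows": [[[0,0,0.001],0]]}}

```text
t: 19.85
tool_pos: [0.5252, 0.1751, 0.2641]
tool_rot: [0.262, 3.129, 0.0]
contact_force: [-2.0, -0.5, 7.0]
opening: 0.0004
grip_force: 3.5
```

{"name": "drive_tool", "arguments": {"rows": [[[0,0,0.001],0]]}}

```text
t: 19.95
tool_pos: [0.5252, 0.1751, 0.2631]
tool_rot: [0.261, 3.129, 0.0]
contact_force: [-2.7, -1.8, 8.8]
opening: 0.0001
grip_force: 4.0
```

{"name": "drive_tool", "arguments": {"rows": [[[0,0,0.001],0]]}}

```text
t: 20.05
tool_pos: [0.5252, 0.1751, 0.2623]
tool_rot: [0.262, 3.129, 0.0]
contact_force: [-2.2, -0.7, 8.0]
opening: 0.0002
grip_force: 4.3
```

{"name": "drive_tool", "arguments": {"rows": [[[0,0,0.001],0]]}}

```text
t: 20.15
tool_pos: [0.5253, 0.1751, 0.2615]
tool_rot: [0.261, 3.129, 0.0]
contact_force: [-2.8, -0.6, 9.7]
opening: 0.0002
grip_force: 4.7
```

The stopper was met at TCP z ≈ 0.2632, where the force stepped up by about 1 N. Squeeze so far is about 1.7 mm, so I need about 1.3 mm more.

{"name": "drive_tool", "arguments": {"rows": [[[0,0,0.0008],0],[[0,0,0.0007],0],[[0,0,0],0]]}}

```text
t: 20.45
tool_pos: [0.5253, 0.1751, 0.2602]
tool_rot: [0.261, 3.129, 0.0]
contact_force: [-2.4, -1.0, 9.6]
opening: 0.0
grip_force: 4.7
```

{"name": "drive_tool", "arguments": {"rows": [[[0,0,0],0],[[0,0,0],0]]}}

```text
t: 20.65
tool_pos: [0.5253, 0.1751, 0.2602]
tool_rot: [0.261, 3.129, 0.0]
contact_force: [-2.5, -0.3, 9.9]
opening: -0.0002
grip_force: 4.7
```

Squeeze is 3.0 mm. Retreating upward.

{"name": "drive_tool", "arguments": {"rows": [[[0.0002,0,-0.0007],0],[[0,0,-0.001],0],[[0,0,-0.002],0],[[0,0,-0.005],0],[[0,0,-0.015],0],[[0,0,-0.03],0],[[0,0,-0.04],0],[[0,0,-0.03],0],[[0,0,0],0],[[0,0,0],0]]}}

```text
t: 21.65
tool_pos: [0.5249, 0.1751, 0.3835]
tool_rot: [0.261, 3.128, 0.001]
contact_force: [-0.1, -1.0, -1.2]
opening: 0.0001
grip_force: 0.0
```

Run:
```python
from h import *
go((.525,.175,.30)); a=cam('scene')
cv2.imwrite('pics/end.png',cv2.resize(a['im'][110:220,245:350],None,fx=5.4,fy=5.4,interpolation=3))
```

```text
tool dx [ 0.0001 -0.0002  0.0835] tcp [0.5249 0.1751 0.3835] yaw 170.45 tilt [ 2.5e-03  5.0e-04 -1.0e+00] F [-0.1  -0.96 -1.19] open 0.0001 t 21.65
```

View pics/end.png

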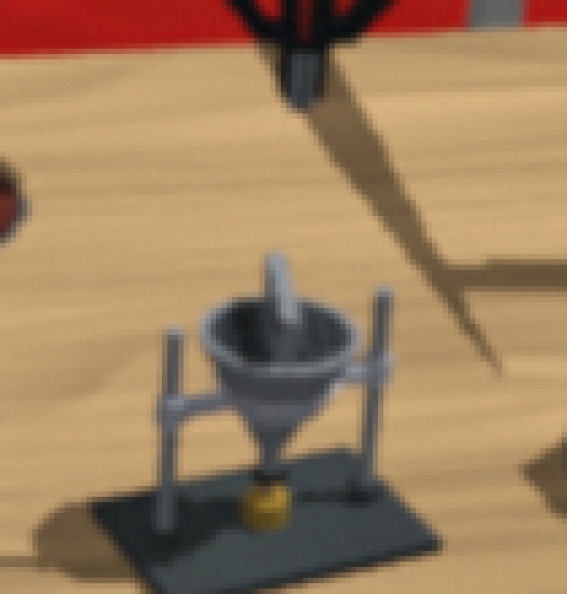

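The funnel sits upright in the lowered ring, its spout on the stopper at (270,475), and the gripper is clear. Handing in.

```bash
python3 -c "
from station import ctrl
print(ctrl.finish_job())"
```

```text
the job is handed in; nothing more can be done
None
```

The job is handed in: the middle-sized funnel was released seated upright in the ring, with its spout squeezing the stopper by about 3 mm; push readings stayed at or below about 10 N, and it took about 22 s.

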